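# Lever open the control housing on the repair bench

## Task

Take the flat-bladed opening tool, slip its blade into the slot under the tab of the smaller grey housing's hinged cover, and lever the cover up until it stands open by about 45 degrees or more. Leave the cover standing open, and lay the tool down flat on the bench again without dropping it.

Things in the scene. Friction and masses are not known exactly. Their poses are not given: they have to be found in the camera images.
- opener: Opening tool like a putty knife, loose, about 120 g, on the bench near a screwdriver and a hammer. Pale wooden handle 110 long (x -70 to +40), 22 wide (y), 24 high (z 0 to 24), thin flat steel blade in front. Origin: on the handle's underside near the centre of mass, at height 0 as it lies; grip here, closing along y. x points to the blade's tip, z up.
- opener_tip (a point): Middle of the blade's tip edge, at x +120, z +12 in the tool's frame; axes as the tool. The blade is 80 long (x +40 to +120 of the tool), 24 wide, 2 thick, at half the handle's height.
- cover (a joint): Cover angle in rad: 0 shut, grows as it opens, stop at 1.6 (upright); starts 0 to 0.04. Stiff hinge: stays where it is left; about 1 to 1.5 N at the tab raises it. The cover is a grey plate 4 thick on a grey box 100 deep, 120 wide, 70 high, fixed to the bench, two steel hinge barrels at its far side. The other grey box (140 wide, 85 high, screwed top, no tab) is not it.
- cover_tab (a point): Middle of the front edge, on the underside, of the cover's tab, which faces the robot: 56 wide, 16 out past the box, underside 70 above the bench when shut. x points to the hinge (axis along y, 116 from here, at the underside's height), z up; turns with the cover. Below the tab the 5 thick front wall has a slot 60 wide, from 56 to 70 above the bench, into the hollow box.

How it is judged:
By the outcome, as a careful person would: the job done as asked, in the order asked, and still so for the second after the job is handed in, with the robot touching nothing.
It also fails if it takes over 64 s, if anything falls off the work surface, if the arm or the gripper's body presses on something with over 40 N, if the wrist force passes 120 N, or if a joint passes its speed limit or range.

## Robot

A 6-joint arm with a two-finger parallel gripper is mounted at the origin on the work surface. World frame = base frame: x ahead of the robot, y to its left, z up, the work surface at z = 0. Lengths are in m, angles in degrees, forces in N, time in s.
With the tool pointing down it reaches from about 0.375 to 0.9 m from the base axis. Payload 3.1 kg.
Tool frame: the origin (TCP) lies midway between the tips of the shut fingers; the grasp point (between the pads) lies 19 mm behind it; z points along the fingers, y is the line along which they close (so a half turn about z gives the same grasp; the last joint's range is limited). The gripper opens to 87 mm and grips with 3 to 60 N. Pads are 19 mm wide; open, the fingers measure 117 mm over their backs; the gripper's body (75 mm by 190 mm) begins 51 mm behind the grasp point.
Start: joints at [-77.091, 30.224, 82.088, -0, 67.689, -10.227], TCP at [0.246, -0.575, 0.223] pointing down, gripper open.
Joint ranges: [-176.69, 176.69], [-43.24, 126.21], [12.49, 139.97], [-82, 262], [0, 151.66], [-163.58, 163.58]. Speed limits (degrees/s): [159.86, 159.86, 180, 180, 180, 180].

## Interface

Orientations are given as a 3x3 rotation matrix whose columns are the frame's x, y, z axes.
In Python, from rig import bot gives the robot as it stands.
- The arm moves only by the tool hand_motion, called after "Call:" as name(argument=value, ...) on one line, values as JSON. Schema: {"type":"object","properties":{"deltas":{"type":"object","properties":{"motion":{"type":"array","items":{"type":"array","items":{"type":"number"},"minItems":7,"maxItems":7},"minItems":1,"maxItems":20}},"additionalProperties":false,"required":["motion"]},"only":{"type":"string"},"quiet":{"type":"boolean"},"lines":{"type":"string"}},"required":["deltas"],"additionalProperties":false}. deltas is an object whose key "motion" holds a list of rows, 1 to 20 of them, each of 7 numbers: dx, dy, dz in parts of the range, where 1.0 means 0.75 m, then a rotation vector rx, ry, rz in shares of 2 pi rad (1.0 is 2 pi rad), then the opening from 0.0 (shut) to 1.0 (fully open); each row is the pose to reach, as a shift and turn from the pose commanded when the call began, along the tool's axes at that moment; what a row does not reach only later rows make up. A row lasts 1/10 s, in which the tool goes at most 0.05 m and 8.59 degrees, less where a joint would pass 70% of its speed; a pose out of reach is approached as far as the arm can. The fingers move at their own pace and stop on an object; the grip force is fixed at half the most. Time passes only in rows, so rows that do not move let the fingers close. The tool returns the time, the measured TCP pose, the force, the opening and the grip force at its end. only (a regular expression) keeps the lines of the reply that match it, lines (a string "A,B") keeps lines A to B, and quiet returns only ok. Shift and turn numbers lie between -1 and 1, and a call with a number outside is refused. Input that does not fit is refused with a message, and nothing moves.
- bot.read_state(): the state, without advancing time (a new reading comes with each control period).
- bot.capture(name): name is "scene" or "top" or "wrist"; returns a dict with "color" (400x640x3 uint8, red, green, blue), "K" (3x3 intrinsics, pixels), "view" (4x4, takes a point from world to camera coordinates); the wrist camera has in their place "mount" (4x4, takes a point from camera to tool coordinates, whose origin is the TCP and whose axes are the flange's). Camera axes: x right, y up, looking along -z (the intrinsics and any distortion apply to the point x, -y, -z); pixel columns grow to the right and rows downward; lengths in m; the calibration is good to about 2 mm. A picture is of the moment at which its call begins: read the wrist's pose just before it. There is no depth.
- bot.hand_in(): hands the job in; it is judged then, once.
The state is a dict: "time_s": time; "joint_positions": joint angles; "qvel": joint speeds; "tau": joint torques, N m; "position": TCP position; "tcp_rot": TCP orientation; "force": force on the tool from outside, world axes, zero at the start; "moment": the same for the moment, N m; "opening": opening from 0.0 (shut) to 1.0 (fully open); "grasp_force": force on a finger pad.
Only numpy, scipy, OpenCV 4.12 (cv2) and the standard library are available. Lean on these libraries where they do the work, as an engineer would, in place of code of your own. Each camera call takes 0.05 s, during which the arm holds its last target. There are 200 camera calls.

## Working session

There is one attempt and no reset: what is moved stays moved. The work goes in short steps, Python scripts to look and compute and a tool call to move; the robot and the scene stay as the last step left them, time stands still between calls to the robot, and variables do not carry over. Pictures are saved under pics/ and viewed, at most 10 in all, crops included, and the job is handed in when it is done.

```bash
ls; mkdir -p pics; cat > h.py <<'E'
import numpy as np, cv2
from rig import bot
def snap(name,fn):
    s=bot.read_state(); c=bot.capture(name)
    cv2.imwrite(f'pics/{fn}.png',c['color'][:,:,::-1])
    np.savez(f'pics/{fn}.npz',p=s['position'],R=s['tcp_rot'],**{k:v for k,v in c.items() if isinstance(v,np.ndarray)})
    return c
def ray(fn,u,v):
    c=np.load(f'pics/{fn}.npz'); K=c['K']
    d=np.array([(u-K[0,2])/K[0,0],-(v-K[1,2])/K[1,1],-1.])
    if 'view' in c: V=c['view']; R=V[:3,:3].T; return -R@V[:3,3],R@d
    M=c['mount']; return c['R']@M[:3,3]+c['p'],c['R']@M[:3,:3]@d
def onz(fn,u,v,z):
    o,d=ray(fn,u,v); return o+d*(z-o[2])/d[2]
E
python3 - <<'E'
from h import *
for n in('scene','top'):
    c=snap(n,n); print(c.keys(),c['K'],c['view'])
s=bot.read_state();print({k:np.round(v,3) for k,v in s.items()})
E
```

```text
pics
rig.py
dict_keys(['color', 'K', 'view']) [[365.34839647   0.         320.07171271]
 [  0.         365.34839647 199.07132867]
 [  0.           0.           1.        ]] [[ 0.36340553  0.93155597  0.01182807 -0.2548949 ]
 [-0.75359925  0.2864716   0.59162674  0.41962887]
 [ 0.54774501 -0.22391405  0.80612524 -1.07048514]
 [ 0.          0.          0.          1.        ]]
dict_keys(['color', 'K', 'view']) [[369.14117303   0.         312.61465543]
 [  0.         369.14117303 199.31082941]
 [  0.           0.           1.        ]] [[-0.00882308 -0.99942643  0.0326951   0.03419726]
 [ 0.99665197 -0.00613141  0.0815307  -0.59972194]
 [-0.08128347  0.03330499  0.99613442 -0.98015574]
 [ 0.          0.          0.          1.        ]]
{'time_s': np.float64(0.1), 'joint_positions': array([-7.7091e+01,  3.0275e+01,  8.2149e+01, -1.0000e-03,  6.7689e+01,
       -1.0229e+01]), 'qvel': array([-0.034, -0.088, -0.151, -0.088, -0.057,  0.05 ]), 'tau': array([  0.   , -44.099, -17.715,   0.064,   0.053,  -0.   ]), 'position': array([ 0.245, -0.574,  0.222]), 'tcp_rot': array([[ 0.92 ,  0.393, -0.   ],
       [ 0.393, -0.92 ,  0.002],
       [ 0.   , -0.002, -1.   ]]), 'force': array([-0.311, -0.19 , -1.008]), 'moment': array([-0.007,  0.037,  0.   ]), 'grasp_force': np.float64(0.0), 'opening': np.float64(0.998)}
```

View pics/top.png

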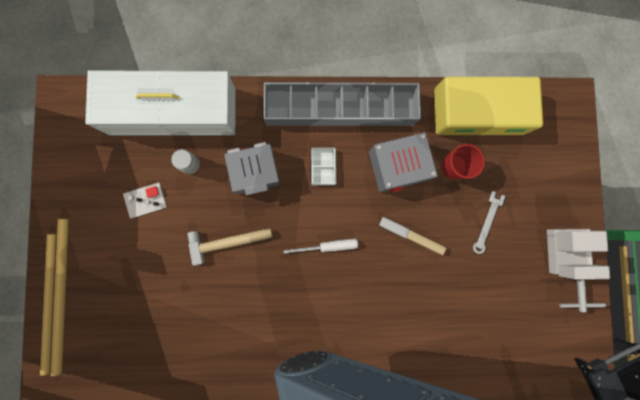

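View pics/scene.png

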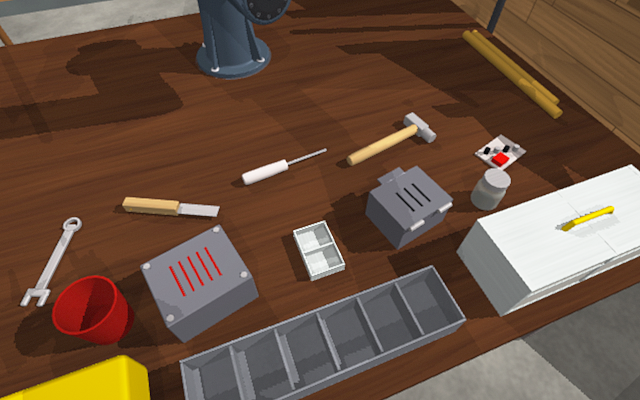

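Top view: opener with tip near (381,220) and handle end near (445,252), blade pointing forward-left. Small housing is centred at (251,168) with its tab at (259,190) facing the robot. Zooming in on both next.

```bash
python3 - <<'E'
from h import *
t=cv2.imread('pics/top.png'); s=cv2.imread('pics/scene.png')
a=cv2.resize(t[135:205,215:295],None,fx=5,fy=5,interpolation=cv2.INTER_CUBIC)
b=cv2.resize(s[155:255,355:465],None,fx=3.6,fy=3.5,interpolation=cv2.INTER_CUBIC)[:350]
cv2.imwrite('pics/c1.png',np.hstack([a,b]))
# opener masks in top
hsv=cv2.cvtColor(t,cv2.COLOR_BGR2HSV); roi=np.zeros(t.shape[:2],np.uint8); roi[205:262,370:455]=255
hm=cv2.inRange(hsv,(10,60,140),(30,200,255))&roi
bm=cv2.inRange(hsv,(0,0,110),(180,50,255))&roi
for n,m,z in(('handle',hm,.024),('blade',bm,.013)):
    c=max(cv2.findContours(m,0,2)[0],key=cv2.contourArea); r=cv2.minAreaRect(c)
    print(n,cv2.contourArea(c),r); 
    B=cv2.boxPoints(r); P=np.array([onz('top',u,v,z) for u,v in B]); print(B.round(1).tolist(),P.round(4).tolist(),P.mean(0))
    print(np.linalg.norm(P[1]-P[0]),np.linalg.norm(P[2]-P[1]))
E
```

```text
handle 300.0 ((425.9989318847656, 242.42538452148438), (40.74529266357422, 8.442718505859375), 25.70995330810547)
[[405.79998779296875, 237.39999389648438], [409.5, 229.8000030517578], [446.20001220703125, 247.5], [442.5, 255.10000610351562]] [[0.4945, -0.223, 0.024], [0.515, -0.2336, 0.024], [0.4662, -0.3331, 0.024], [0.4458, -0.3222, 0.024]] [ 0.48035898 -0.27795926  0.024     ]
0.023134857605580154 0.11077865403071613
blade 270.5 ((393.800048828125, 226.90003967285156), (29.96331024169922, 9.838698387145996), 26.56505012512207)
[[378.20001220703125, 224.60000610351562], [382.6000061035156, 215.8000030517578], [409.3999938964844, 229.1999969482422], [405.0, 238.0]] [[0.53, -0.1505, 0.013], [0.5541, -0.1633, 0.013], [0.5166, -0.2367, 0.013], [0.4926, -0.2238, 0.013]] [ 0.52329782 -0.19359302  0.013     ]
0.02727570329422416 0.08244523364516898
```

View pics/c1.png

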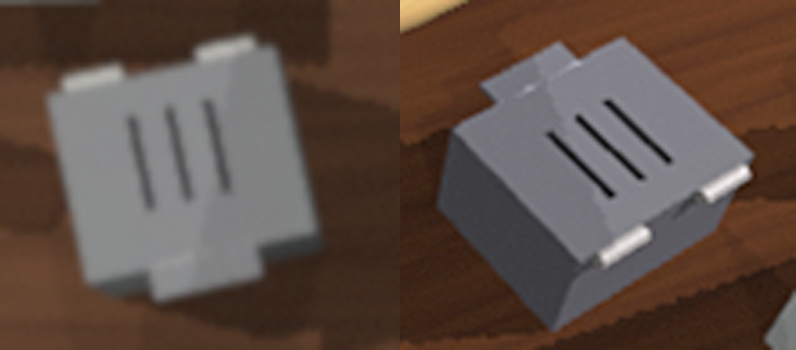

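Left crop (top): tab front edge runs (156,301)–(264,277); cover corners are at (48,97), (275,45), (88,285) and (318,236). Right crop (scene): tab front corners at (483,84) and (562,42), cover shut.

```bash
python3 - <<'E'
from h import *
T={'tabL':(156,301),'tabR':(264,277),'bl':(48,97),'br':(275,45),'fl':(88,285),'fr':(318,236)}
P={k:onz('top',215+(u-2)/5,135+(v-2)/5,.074) for k,(u,v) in T.items()}
for k,p in P.items(): print(k,p.round(4))
for a,b in(('tabL','tabR'),('bl','br'),('fl','fr'),('bl','fl'),('br','fr')):
    d=P[b]-P[a];print(a,b,np.linalg.norm(d).round(4),np.degrees(np.arctan2(d[1],d[0])).round(1))
print('mid',(P['tabL']+P['tabR'])/2)
Q=[onz('scene',355+(u-402)/3.6,155+(v-2)/3.5,.074) for u,v in((483,84),(562,42))]
print(Q,np.linalg.norm(Q[0]-Q[1]),(Q[0]+Q[1])/2)
for (u,v) in ((483,84),(562,42)):pass
s=bot.read_state()
R=s['tcp_rot'];print((R.T@(np.array([.487,-.2645,.2])-s['position'])).round(4))
E
```

```text
tabL [0.6086 0.2032 0.074 ]
tabR [0.6207 0.1478 0.074 ]
bl [0.715  0.2594 0.074 ]
br [0.7422 0.1423 0.074 ]
fl [0.617 0.238 0.074]
fr [0.6419 0.12   0.074 ]
tabL tabR 0.0566 -77.7
bl br 0.1203 -76.9
fl fr 0.1205 -78.1
bl fl 0.1003 -167.7
br fr 0.1028 -167.5
mid [0.61462739 0.17549348 0.074     ]
[array([0.61913126, 0.15017169, 0.074     ]), array([0.60692211, 0.20482627, 0.074     ])] 0.05600165892266187 [0.61302668 0.17749898 0.074     ]
[ 0.3438 -0.1897  0.0221]
```

Units first: shifts go in shares of 0.75 m and turns go in shares of 2 pi rad. So 0.36 m is 0.48, -0.204 m is -0.272, -40.7 degrees is -0.1131.

Call:
hand_motion(deltas={"motion": [[0.48,-0.272,0.1067,0,0,-0.1131,1],[0.48,-0.272,0.1067,0,0,-0.1131,1],[0.48,-0.272,0.1067,0,0,-0.1131,1],[0.48,-0.272,0.1067,0,0,-0.1131,1],[0.48,-0.272,0.1067,0,0,-0.1131,1],[0.48,-0.272,0.1067,0,0,-0.1131,1],[0.48,-0.272,0.1067,0,0,-0.1131,1],[0.48,-0.272,0.1067,0,0,-0.1131,1],[0.48,-0.272,0.1067,0,0,-0.1131,1],[0.48,-0.272,0.1067,0,0,-0.1131,1],[0.48,-0.272,0.1067,0,0,-0.1131,1],[0.48,-0.272,0.1067,0,0,-0.1131,1],[0.48,-0.272,0.1067,0,0,-0.1131,1],[0.48,-0.272,0.1067,0,0,-0.1131,1]]})

```text
time_s: 1.5
position: [0.496, -0.2468, 0.1428]
tcp_rot: [[0.443, 0.897, 0.0], [0.897, -0.443, -0.0], [-0.0, 0.0, -1.0]]
force: [0.2, 0.3, 0.1]
opening: 0.998
grasp_force: 0.0
```

```bash
python3 - <<'E'
from h import *
for u,v in((375,190),(437,178)): print(onz('top',u,v,.085))
c=snap('wrist','w1'); s=bot.read_state(); print(s['position'],s['tcp_rot'],c['mount'],c['K'],c.keys())
E
```

```text
[ 0.61803173 -0.12910527  0.085     ]
[ 0.64847539 -0.29168843  0.085     ]
[ 0.49604392 -0.24665775  0.14275751] [[ 4.42472087e-01  8.96782245e-01  2.38632554e-04]
 [ 8.96782266e-01 -4.42472024e-01 -2.75858477e-04]
 [-1.41796755e-04  3.36061119e-04 -9.99999933e-01]] [[ 5.49362686e-05  9.66656520e-01  2.56076491e-01  6.85126106e-02]
 [ 9.99999952e-01  2.45774795e-05 -3.07307581e-04 -3.46599386e-04]
 [-3.03354591e-04  2.56076495e-01 -9.66656473e-01 -1.62359849e-01]
 [ 0.00000000e+00  0.00000000e+00  0.00000000e+00  1.00000000e+00]] [[275.72267773   0.         314.79144738]
 [  0.         275.72267773 196.58700569]
 [  0.           0.           1.        ]] dict_keys(['color', 'K', 'mount'])
```

View pics/w1.png

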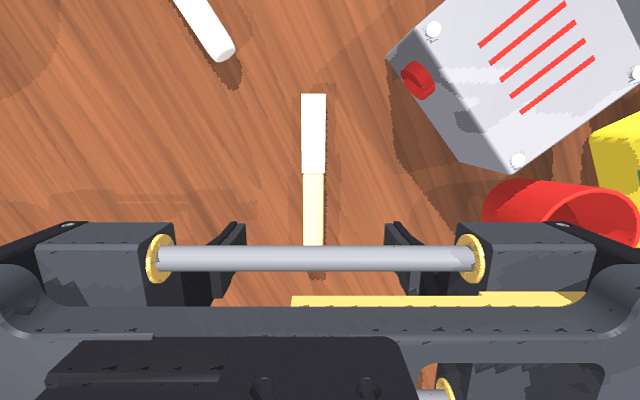

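Wrist view: the blade is centred and aligned with the gripper, with its tip edge at (313,94) and the handle/blade joint at (313,173). The red housing is off to the right.

Converted, 0.138 m is 0.184, 0.12 m is 0.16.

```bash
python3 - <<'E'
from h import *
c=np.load('pics/w1.npz')
for u,v,z in((313,94,.013),(313,173,.024),(313,173,.013)):
    p=onz('w1',u,v,z); print(p, c['R'].T@(p-c['p']))
E
```

```text
[ 0.53717471 -0.15898504  0.013     ] [ 0.09700713 -0.00204687  0.12976652]
[ 0.50267033 -0.22871667  0.024     ] [ 0.01920401 -0.00210637  0.11877909]
[ 0.50175789 -0.23041982  0.013     ] [ 0.01727468 -0.00217523  0.12977937]
```

Call:
hand_motion(deltas={"motion": [[0,0,0.0667,0,0,0,1],[0,0,0.12,0,0,0,1],[0,0,0.16,0,0,0,1],[0,0,0.1733,0,0,0,1],[0,0,0.184,0,0,0,1],[0,0,0.184,0,0,0,1],[0,0,0.184,0,0,0,1]]})

```text
time_s: 2.25
position: [0.4973, -0.2464, 0.0057]
tcp_rot: [[0.441, 0.897, 0.002], [0.897, -0.441, -0.001], [-0.0, 0.002, -1.0]]
force: [0.0, -0.2, -0.4]
opening: 1.001
grasp_force: 0.0
```

Call:
hand_motion(deltas={"motion": [[0,0,0,0,0,0,0.3],[0,0,0,0,0,0,0.2],[0,0,0,0,0,0,0],[0,0,0,0,0,0,0],[0,0,0,0,0,0,0],[0,0,0,0,0,0,0],[0,0,0,0,0,0,0],[0,0,0,0,0,0,0],[0,0,0,0,0,0,0],[0,0,0,0,0,0,0]]})

```text
time_s: 3.25
position: [0.4962, -0.2455, 0.0045]
tcp_rot: [[0.441, 0.898, -0.001], [0.898, -0.441, 0.0], [0.0, -0.001, -1.0]]
force: [-0.2, 0.3, 0.4]
opening: 0.25
grasp_force: 29.9
```

Call:
hand_motion(deltas={"motion": [[0,0,-0.0267,0,0,0,0],[0,0,-0.08,0,0,0,0],[0,0,-0.1467,0,0,0,0],[0,0,-0.2,0,0,0,0],[0,0,-0.2,0,0,0,0],[0,0,-0.2,0,0,0,0]]})

```text
time_s: 3.85
position: [0.4966, -0.2458, 0.1553]
tcp_rot: [[0.441, 0.898, 0.001], [0.898, -0.441, -0.001], [-0.0, 0.002, -1.0]]
force: [-0.6, 0.1, -1.6]
opening: 0.25
grasp_force: 29.9
```

```bash
python3 - <<'E'
from h import *
snap('wrist','w2'); snap('scene','s2')
w=cv2.imread('pics/w2.png')[60:270,230:400]; s=cv2.imread('pics/s2.png')[60:260,40:300]
cv2.imwrite('pics/c2.png',np.hstack([cv2.resize(w,(324,400)),cv2.resize(s,(470,400))]))
E
```

```text
(no output)
```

View pics/c2.png

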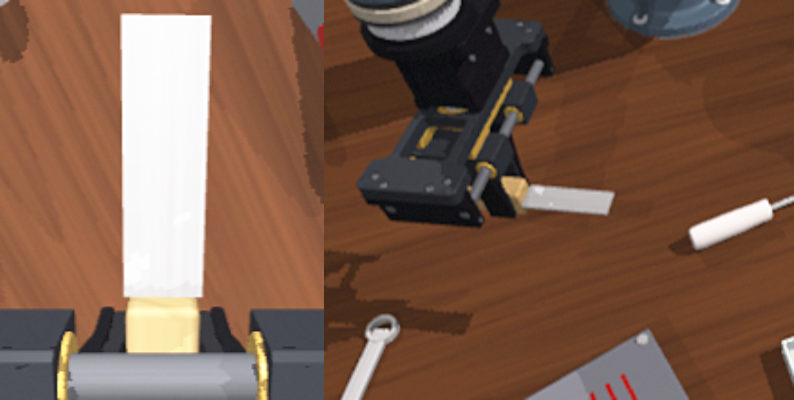

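Tool is held level and straight: tip edge at crop (121–211,14), which puts the tip about 96 mm ahead of the TCP and 8–10 mm above it.

Converted, 0.346 m is 0.4613, 0.342 m is 0.456, 51.4 degrees is 0.1428.

Call:
hand_motion(deltas={"motion": [[0.016,-0.0093,0,0,0,0.0056,0],[0.0467,-0.0253,0,0,0,0.0139,0],[0.08,-0.044,0,0,0,0.025,0],[0.116,-0.0627,0,0,0,0.0361,0],[0.1533,-0.0827,0,0,0,0.0472,0],[0.192,-0.104,0,0,0,0.0597,0],[0.2307,-0.1253,0,0,0,0.0722,0],[0.2693,-0.1453,0,0,0,0.0833,0],[0.308,-0.1667,0,0,0,0.0958,0],[0.3467,-0.1867,0,0,0,0.1083,0],[0.384,-0.208,0,0,0,0.1194,0],[0.416,-0.2253,0,0,0,0.1292,0],[0.44,-0.2387,0,0,0,0.1361,0],[0.456,-0.2467,0,0,0,0.1417,0],[0.4613,-0.2493,0,0,0,0.1428,0],[0.4613,-0.2493,0,0,0,0.1428,0],[0.4613,-0.2493,0,0,0,0.1428,0]]})

```text
time_s: 5.65
position: [0.4808, 0.1468, 0.1537]
tcp_rot: [[0.976, 0.216, -0.002], [0.216, -0.976, -0.0], [-0.002, 0.0, -1.0]]
force: [1.1, -0.2, -0.4]
opening: 0.251
grasp_force: 29.9
```

Call:
hand_motion(deltas={"motion": [[0,0,0.0267,0,0,0,0],[0,0,0.0667,0,0,0,0],[0,0,0.1067,0,0,0,0],[0,0,0.128,0,0,0,0],[0,0,0.1347,0,0,0,0],[0,0,0.1347,0,0,0,0],[0,0,0.1347,0,0,0,0]]})

```text
time_s: 6.35
position: [0.482, 0.147, 0.0542]
tcp_rot: [[0.977, 0.215, 0.001], [0.215, -0.977, 0.0], [0.001, 0.0, -1.0]]
force: [0.2, 0.3, -0.9]
opening: 0.247
grasp_force: 29.9
```

```bash
python3 - <<'E'
from h import *
snap('wrist','w3'); snap('scene','s3'); snap('top','t3')
w=cv2.imread('pics/w3.png')[0:220,200:440]; s=cv2.imread('pics/s3.png')[120:220,330:450]
cv2.imwrite('pics/c3.png',np.hstack([cv2.resize(w,(360,330),interpolation=2),cv2.resize(s,(396,330),interpolation=2)]))
E
```

```text
(no output)
```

View pics/c3.png

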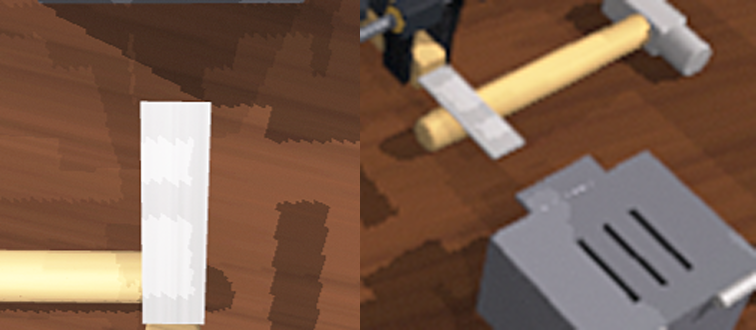

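Wrist crop: tip edge unchanged at (141–211,102), tab's front edge just at the top. Scene crop: tip corners at (495,158) and (525,143), pointing squarely at the tab.

```bash
python3 - <<'E'
from h import *
def tri(a,b):
    A=[];y=[]
    for o,d in(a,b):
        d=d/np.linalg.norm(d);P=np.eye(3)-np.outer(d,d);A.append(P);y.append(P@o)
    x,r,*_=np.linalg.lstsq(np.vstack(A),np.hstack(y),rcond=None);return x,np.sqrt(r)
W=[(294-.3,67.5),(340.4,67.2)];S=[(380-.3,163),(370.6,167.6)]
c=np.load('pics/w3.npz')
for swap in(0,1):
  P=[tri(ray('w3',*W[i]),ray('s3',*S[i^swap])) for i in(0,1)]
  for p,r in P:print(p.round(4),r,(c['R'].T@(p-c['p'])).round(4))
# where tip mid lands in top image for z=.063, and scene tab corners again
m=(P[0][0]+P[1][0])/2
# tab top front corners wrt scene px
for u,v in((516,208),(595,157)): 
    print(onz('s3',330+(u-361)/3.3,120+(v-1)/3.3,.074))
E
```

```text
[0.5747 0.1786 0.0609] [0.00114405] [ 0.0974 -0.0109 -0.0066]
[0.58  0.155 0.062] [0.0013652] [ 0.0975  0.0132 -0.0077]
[0.5728 0.1712 0.0485] [0.01224123] [ 0.0939 -0.0041  0.0058]
[0.5818 0.1628 0.0759] [0.01338502] [ 0.101   0.006  -0.0216]
[0.6283346  0.14442451 0.074     ]
[0.60991562 0.20647343 0.074     ]
```

Converted, 0.053 m is 0.0707, 0.03 m is 0.04.

Call:
hand_motion(deltas={"motion": [[0.0133,-0.0013,-0.002,0,0,0,0],[0.0267,-0.002,-0.002,0,0,0,0],[0.04,-0.002,-0.002,0,0,0,0],[0.0507,-0.002,-0.002,0,0,0,0],[0.0587,-0.002,-0.002,0,0,0,0],[0.0653,-0.002,-0.002,0,0,0,0],[0.0707,-0.002,-0.002,0,0,0,0],[0.0707,-0.002,-0.002,0,0,0,0]]})

```text
time_s: 7.3
position: [0.5332, 0.1603, 0.055]
tcp_rot: [[0.977, 0.215, 0.0], [0.215, -0.977, 0.0], [0.0, 0.0, -1.0]]
force: [0.2, 0.5, -1.3]
opening: 0.25
grasp_force: 29.9
```

Call:
hand_motion(deltas={"motion": [[0.0053,0,0,0,0,0,0],[0.0107,0,0,0,0,0,0],[0.016,0,0,0,0,0,0],[0.02,0,0,0,0,0,0],[0.02,0,0,0,0,0,0],[0.02,0,0,0,0,0,0]]})

```text
time_s: 7.9
position: [0.5472, 0.1635, 0.055]
tcp_rot: [[0.977, 0.215, -0.0], [0.215, -0.977, -0.0], [-0.0, -0.0, -1.0]]
force: [-0.8, 0.7, -0.7]
opening: 0.251
grasp_force: 29.9
```

```bash
python3 - <<'E'
from h import *
snap('wrist','w4'); snap('scene','s4')
w=cv2.imread('pics/w4.png')[0:220,200:440]; s=cv2.imread('pics/s4.png')[120:220,330:450]
cv2.imwrite('pics/c4.png',np.hstack([cv2.resize(w,(360,330),interpolation=2),cv2.resize(s,(396,330),interpolation=2)]))
s=bot.read_state();print(s['force'],s['moment'])
E
```

```text
[ 0.13070077 -0.33070099 -0.97658971] [-0.01935637 -0.01095105 -0.00552567]
```

View pics/c4.png

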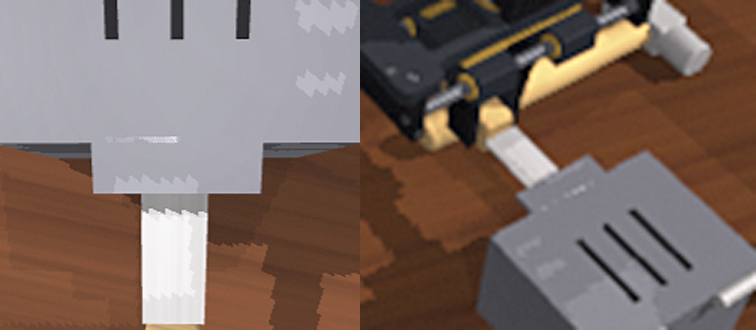

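The blade is under the tab and through the slot: tab front edge at crop row 193, blade tip hidden inside, no contact force. Lifting along the arc now.

Converted, -0.052 m is -0.0693, -0.03 m is -0.04.

Call:
hand_motion(deltas={"motion": [[0,0,-0.004,0,0,0,0],[0,0,-0.008,0,0,0,0],[0,0,-0.012,0,0,0,0],[0.0003,0,-0.016,0,0,0,0],[0.0007,0,-0.02,0,0,0,0],[0.0011,0,-0.024,0,0,0,0],[0.0019,0,-0.028,0,0,0,0],[0.0027,0,-0.032,0,0,0,0],[0.0036,0,-0.036,0,0,0,0],[0.0045,0,-0.04,0,0,0,0],[0.0069,0,-0.048,0,0,0,0],[0.01,0,-0.0553,0,0,0,0],[0.0133,0,-0.0627,0,0,0,0],[0.0173,0,-0.0693,0,0,0,0],[0.0173,0,-0.0693,0,0,0,0]]})

```text
time_s: 9.5
position: [0.5613, 0.1665, 0.1081]
tcp_rot: [[0.977, 0.215, 0.003], [0.215, -0.977, 0.0], [0.003, 0.0, -1.0]]
force: [-0.2, 0.2, -1.4]
opening: 0.252
grasp_force: 29.9
```

```bash
python3 - <<'E'
from h import *
snap('wrist','w5'); snap('scene','s5')
w=cv2.imread('pics/w5.png')[0:280,160:480]; s=cv2.imread('pics/s5.png')[100:250,310:470]
cv2.imwrite('pics/c5.png',np.hstack([cv2.resize(w,(400,350),interpolation=2),cv2.resize(s,(373,350),interpolation=2)]))
s=bot.read_state();print(s['force'],s['moment'])
E
```

```text
[-0.33979664 -0.94654157 -0.99312202] [ 0.01007017 -0.00412768 -0.01996267]
```

View pics/c5.png

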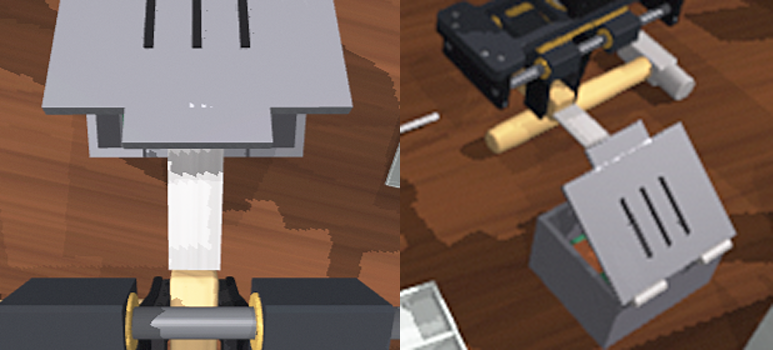

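Cover is at about 30° (scene crop), blade still under it, forces near zero. Continuing the arc.

Converted, 0.041 m is 0.0547, 0.0357 m is 0.0476.

Call:
hand_motion(deltas={"motion": [[0.0045,0,-0.0067,0,0,0,0],[0.0096,0,-0.0133,0,0,0,0],[0.0147,0,-0.0191,0,0,0,0],[0.0208,0,-0.0247,0,0,0,0],[0.0267,0,-0.03,0,0,0,0],[0.0333,0,-0.0347,0,0,0,0],[0.04,0,-0.0393,0,0,0,0],[0.0476,0,-0.0433,0,0,0,0],[0.0547,0,-0.0467,0,0,0,0],[0.0547,0,-0.0467,0,0,0,0],[0.0547,0,-0.0467,0,0,0,0]]})

```text
time_s: 10.7
position: [0.6008, 0.1752, 0.1423]
tcp_rot: [[0.977, 0.215, 0.002], [0.215, -0.977, 0.0], [0.002, 0.0, -1.0]]
force: [0.4, -0.4, -1.7]
opening: 0.252
grasp_force: 29.9
```

Call:
hand_motion(deltas={"motion": [[-0.0067,0,0.0013,0,0,0,0],[-0.02,0,0.0027,0,0,0,0],[-0.04,0,0.0027,0,0,0,0],[-0.0667,0,0.0027,0,0,0,0],[-0.1,0,0.0027,0,0,0,0],[-0.1333,0,0.0027,0,0,0,0],[-0.16,0,0.0027,0,0,0,0],[-0.1733,0,0.0027,0,0,0,0],[-0.1733,0,0.0027,0,0,0,0]]})

```text
time_s: 11.6
position: [0.4711, 0.1469, 0.1401]
tcp_rot: [[0.977, 0.215, -0.002], [0.215, -0.977, -0.0], [-0.002, -0.0, -1.0]]
force: [1.2, 0.2, -1.8]
opening: 0.249
grasp_force: 29.9
```

```bash
python3 - <<'E'
from h import *
snap('wrist','w6'); snap('scene','s6');snap('top','t6')
w=cv2.imread('pics/w6.png')[0:280,160:480]; s=cv2.imread('pics/s6.png')[100:250,310:470]
cv2.imwrite('pics/c6.png',np.hstack([cv2.resize(w,(400,350),interpolation=2),cv2.resize(s,(373,350),interpolation=2)]))
E
```

```text
(no output)
```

View pics/c6.png

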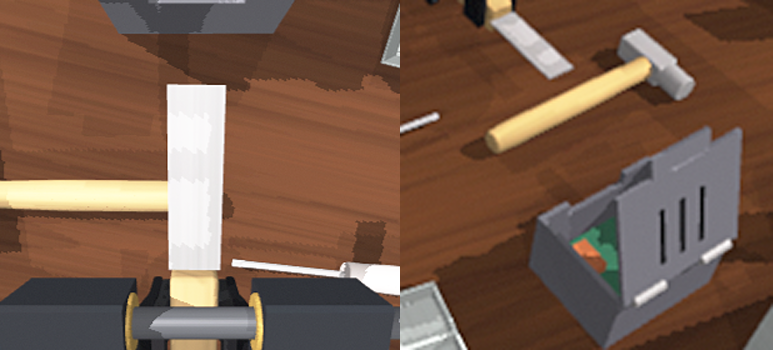

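Cover stands open at roughly 65–70° (nearly upright in the scene crop). The tool is clear and still level, with its tip at wrist row 68 as before. Carrying it back to its free original spot.

Converted, 0.389 m is 0.5187, -0.0596 m is -0.0795, -51.4 degrees is -0.1428.

Call:
hand_motion(deltas={"motion": [[-0.0027,0.016,0,0,0,-0.0044,0],[-0.008,0.048,0,0,0,-0.0133,0],[-0.0133,0.088,0,0,0,-0.0242,0],[-0.02,0.1307,0,0,0,-0.0361,0],[-0.0267,0.1747,0,0,0,-0.0481,0],[-0.0333,0.2187,0,0,0,-0.0603,0],[-0.04,0.2627,0,0,0,-0.0722,0],[-0.0467,0.3067,0,0,0,-0.0844,0],[-0.0533,0.3507,0,0,0,-0.0967,0],[-0.06,0.3947,0,0,0,-0.1083,0],[-0.0667,0.4373,0,0,0,-0.1203,0],[-0.0733,0.4747,0,0,0,-0.1306,0],[-0.0773,0.5013,0,0,0,-0.1381,0],[-0.0795,0.516,0,0,0,-0.1419,0],[-0.0795,0.5187,0,0,0,-0.1428,0],[-0.0795,0.5187,0,0,0,-0.1428,0]]})

```text
time_s: 13.35
position: [0.4992, -0.2461, 0.1398]
tcp_rot: [[0.442, 0.897, 0.0], [0.897, -0.442, 0.0], [0.0, 0.0, -1.0]]
force: [0.8, -0.4, -0.6]
opening: 0.249
grasp_force: 29.9
```

Call:
hand_motion(deltas={"motion": [[0,0,0.0267,0,0,0,0],[0,0,0.0667,0,0,0,0],[0,0,0.1067,0,0,0,0],[0,0,0.14,0,0,0,0],[0,0,0.16,0,0,0,0],[0,0,0.1693,0,0,0,0],[0,0,0.1733,0,0,0,0],[0,0,0.1733,0,0,0,0]]})

```text
time_s: 14.15
position: [0.499, -0.2454, 0.0103]
tcp_rot: [[0.441, 0.898, 0.0], [0.898, -0.441, -0.0], [0.0, 0.0, -1.0]]
force: [0.0, 0.0, -1.3]
opening: 0.249
grasp_force: 29.9
```

Converted, 0.0047 m is 0.0063, 0.004 m is 0.0053.

Call:
hand_motion(deltas={"motion": [[0,0,0.0013,0,0,0,0],[0,0,0.0027,0,0,0,0],[0,0,0.004,0,0,0,0],[0,0,0.0053,0,0,0,0],[0,0,0.0063,0,0,0,0],[0,0,0.0063,0,0,0,0],[0,0,0.0063,0,0,0,0]]})

```text
time_s: 14.85
position: [0.4986, -0.2456, 0.0053]
tcp_rot: [[0.441, 0.898, -0.0], [0.898, -0.441, 0.0], [0.0, -0.0, -1.0]]
force: [0.1, -0.4, -1.1]
opening: 0.25
grasp_force: 29.9
```

```bash
python3 -c "
from h import *
for i in range(4):
  c=bot.capture('wrist');s=bot.read_state();print(s['force'],s['moment'],s['position'][2])"
```

```text
[-0.25232771  0.06886009 -1.316198  ] [ 0.01755231 -0.05874154  0.01590497] 0.005322776040117116
[ 0.533799   -0.2338113  -1.40786317] [-0.04532082 -0.01187625  0.00760667] 0.005353923831055055
[-0.62732734 -0.29832904 -1.19429165] [ 0.05446104 -0.08284242  0.04609805] 0.005337565744332456
[ 0.59124095  0.37153128 -1.47065155] [ 0.03688256 -0.03764653  0.00100199] 0.00536361328534251
```

Still carrying the weight (about 1.2 N); inch down further until it is borne.

Converted, 0.001 m is 0.0013, 0.0005 m is 0.0007.

Call:
hand_motion(deltas={"motion": [[0,0,0.0007,0,0,0,0],[0,0,0.0013,0,0,0,0],[0,0,0.0013,0,0,0,0],[0,0,0.0013,0,0,0,0]]})

```text
time_s: 15.45
position: [0.4987, -0.2457, 0.0045]
tcp_rot: [[0.441, 0.898, 0.0], [0.898, -0.441, -0.0], [-0.0, 0.0, -1.0]]
force: [-0.8, 0.7, 1.1]
opening: 0.253
grasp_force: 29.9
```

Call:
hand_motion(deltas={"motion": [[0,0,0.0005,0,0,0,0],[0,0,0.0011,0,0,0,0],[0,0,0.0011,0,0,0,0]]})

```text
time_s: 15.75
position: [0.4987, -0.2456, 0.0045]
tcp_rot: [[0.441, 0.898, 0.0], [0.898, -0.441, -0.0], [-0.0, 0.0, -1.0]]
force: [-1.2, 1.0, 6.6]
opening: 0.25
grasp_force: 29.9
```

```bash
python3 -c "
from h import *
f=[]
for i in range(5):
  c=bot.capture('wrist');s=bot.read_state();f.append(s['force'])
print(np.mean(f,0),s['position'][2])"
```

```text
[-0.96982346  0.77651478  6.95366722] 0.004450087061391765
```

Converted, -0.0007 m is -0.0009.

Call:
hand_motion(deltas={"motion": [[0,0,-0.0009,0,0,0,0],[0,0,-0.0009,0,0,0,0],[0,0,-0.0009,0,0,0,0.3],[0,0,-0.0009,0,0,0,0.4],[0,0,-0.0009,0,0,0,0.6],[0,0,-0.0009,0,0,0,0.8],[0,0,-0.0009,0,0,0,0.8],[0,0,-0.0009,0,0,0,0.8]]})

```text
time_s: 16.8
position: [0.4986, -0.2456, 0.0042]
tcp_rot: [[0.441, 0.898, -0.0], [0.898, -0.441, 0.0], [0.0, -0.0, -1.0]]
force: [1.1, -0.3, -0.7]
opening: 0.668
grasp_force: 0.0
```

Call:
hand_motion(deltas={"motion": [[0,0,-0.0133,0,0,0,0.8],[0,0,-0.04,0,0,0,0.8],[0,0,-0.08,0,0,0,0.8],[0,0,-0.1333,0,0,0,0.8],[0,0,-0.2,0,0,0,0.8],[-0.04,0,-0.24,0,0,0,0.8],[-0.0933,0,-0.2667,0,0,0,0.8],[-0.1333,0,-0.2667,0,0,0,0.8],[-0.1333,0,-0.2667,0,0,0,0.8],[-0.1333,0,-0.2667,0,0,0,0.8]]})

```text
time_s: 17.8
position: [0.454, -0.3354, 0.2047]
tcp_rot: [[0.443, 0.897, 0.0], [0.897, -0.443, 0.001], [0.001, -0.0, -1.0]]
force: [0.0, 0.1, -1.0]
opening: 0.801
grasp_force: 0.0
```

```bash
python3 - <<'E'
from h import *
snap('scene','s7');snap('top','t7')
cv2.imwrite('pics/c7.png',np.vstack([cv2.resize(cv2.imread('pics/s7.png')[120:270,60:480],(798,285)),cv2.resize(cv2.imread('pics/t7.png')[120:280,200:480],(500,285))if 0 else cv2.resize(cv2.imread('pics/t7.png')[130:270,90:480],(798,286))]))
E
```

```text
(no output)
```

View pics/c7.png

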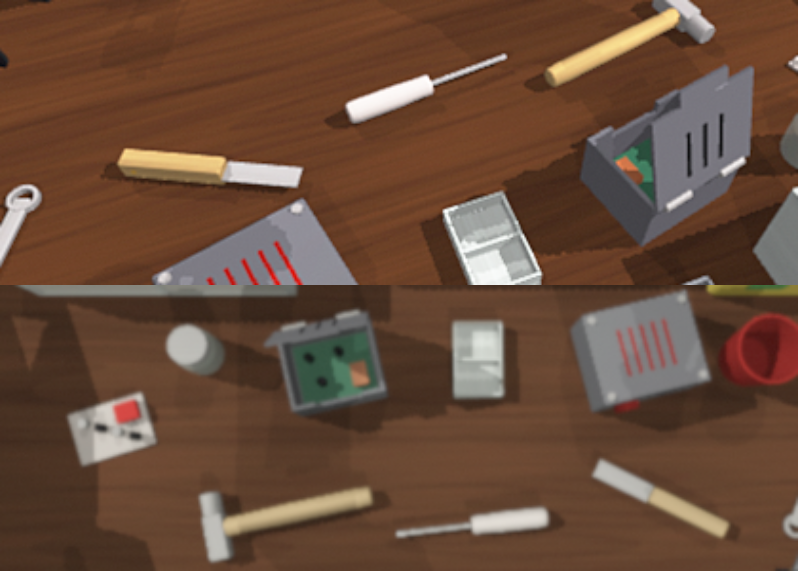

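Both views show the cover standing well open (inside visible), the opener lying flat at its original spot, and nothing else disturbed.

```bash
python3 -c "
from rig import bot
print(bot.hand_in())"
```

```text
the job is handed in; nothing more can be done
None
```

The job is handed in: the smaller housing's cover was levered up with the opener and left open at an estimated 65–70°, and the opener was set down flat in its original spot at about 18 s of the 64 s allowed.

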